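# Lock the grain mill's grinding chamber

## Task

Close up the grain mill for its next run: first turn the lock collar in the middle of its sloping panel clockwise until its lever is at the locked mark, and only then tighten the two wing bolts beside it clockwise to their end stops, in either order. Leave the sample jars and the beaker standing where they are.

Things in the scene. Friction and masses are not known exactly. Their poses are not given: they have to be found in the camera images.
- mill: white bench mill, fixed, 360 mm wide (y), 345 mm deep (x). Origin on the bench under its middle; x to its back, y to the left as the robot sees it, z up. Its front panel slopes down to the robot: its outward normal leans 28 deg from vertical towards the mill's -x. Panel centre at (-25, 0, 125) mm, edges at z = 64 and 186 mm; flat top 186 mm high. Collar at the centre, bolts 118 mm either side.
- locked_mark (a point): middle of the locked mark, a flat black bar 26 mm long on the panel, 83 mm straight up-slope of the collar's axis; axes as the mill's. (A small black dot left of the collar is the open mark.)
- collar (a joint): turn of the lock collar in rad about the panel's normal, growing clockwise as one looks at the panel. 0: open, lever at the dot, pointing left (80 deg anticlockwise of up-slope). 1.40: lever straight up-slope at the locked mark; stop at 1.45. Starts at 0 to 0.4. Stiff (about 0.1 N m), stays where it is left.
- collar_axis (a point): point on the collar's axis, 22 mm out from the panel. The bare aluminium collar is a knurled ring 58 mm in diameter, its gripping band from 6 to 28 mm off the panel; a fixed dark steel lid in its middle stands 34 mm off the panel. Frame turns with the collar: z is the panel's outward normal; at joint 0 x points up-slope and y to the mill's left.
- collar_lever (a point): point on the collar's lever, 52 mm from the axis, 20 mm off the panel. The lever is a bar 12 mm wide that sticks out radially from the ring to 62 mm from the axis, from 7 to 27 mm off the panel.
- bolt_left (a joint): turn of the left (+y) wing bolt in rad about the panel's normal, growing clockwise as one looks at the panel. 0: loose, wing almost up-slope (7 deg clockwise of it); 1.45: tight, at its end stop, wing level across the panel (along the mill's y) in line with two short black ticks. Starts at 0 to 0.5. About 0.04 N m; stays where it is left.
- bolt_left_grip (a point): point on the left bolt's axis at the middle of its wing, 32 mm off the panel. The black wing is a bar 42 mm long, 12 mm thick, from 16 to 44 mm off the panel, on a thin shank over a flat washer 34 mm across and 6 mm high. z is the panel's outward normal.
- bolt_left_end (a point): point on the left bolt's wing 18 mm from the axis, 32 mm off the panel; the line from bolt_left_grip to it is the wing's long direction.
- bolt_right (a joint): the same for the right (-y) wing bolt. Starts between 0 and 0.5.
- bolt_right_grip (a point): as bolt_left_grip, for the right bolt.
- bolt_right_end (a point): as bolt_left_end, for the right bolt.
- jar_tall: clear sample jar with a white cap, 66 mm in diameter, 100 mm tall, standing beside the mill; origin under its centre.
- jar_short: amber sample jar with a white cap, 72 mm in diameter, 70 mm tall, standing beside the mill; origin under its centre.
- beaker: empty glass beaker, 64 mm in diameter, 85 mm tall, standing beside the mill; origin under its centre.
Mind the look-alikes: they are no part of the job. What is shaped like the jar_short but pink is not meant.

How it is judged:
By the outcome, as a careful person would: the job done as asked, in the order asked, and still so for the second after the job is handed in, with the robot touching nothing.
It also fails if it takes over 61 s, if anything falls off the work surface, if the arm or the gripper's body presses on something with over 40 N, if the wrist force passes 120 N, or if a joint passes its speed limit or range.

## Robot

A 6-joint arm with a two-finger parallel gripper is mounted at the origin on the work surface. World frame = base frame: x ahead of the robot, y to its left, z up, the work surface at z = 0. Lengths are in m, angles in rad, forces in N, time in s.
With the tool pointing down it reaches from about 0.3 to 0.875 m from the base axis. Payload 6.4 kg.
Tool frame: the origin (TCP) lies midway between the tips of the shut fingers; the grasp point (between the pads) lies 19 mm behind it; z points along the fingers, y is the line along which they close (so a half turn about z gives the same grasp; the last joint's range is limited). The gripper opens to 85 mm and grips with 20 to 120 N. Pads are 22 mm wide; open, the fingers measure 114 mm over their backs; the gripper's body (76 mm by 85 mm) begins 54 mm behind the grasp point. The pads swing forward as they close: fully open they stand 13 mm farther back than shut.
Start: joints at [-1.331, 0.181, 1.607, -0, 1.354, -0.206], TCP at [0.248, -0.519, 0.231] pointing down, gripper open.
Joint ranges: [-2.99, 2.99], [-0.89, 2.07], [0.3, 2.58], [-1.14, 4.28], [0, 2.63], [-3.12, 3.12]. Speed limits (rad/s): [2.57, 2.57, 3.01, 3.14, 3.14, 3.14].

## Interface

Orientations are given as a unit quaternion [w, x, y, z].
In Python, from bench import * gives the robot as it stands.
- The arm moves only by the tool play_rows, never from a script. Its argument "plan" is a list of rows, each a list of 3 entries, a list of its own where there are three numbers: the finger opening in mm, from 0 to 85.4, then the shift along the tool's x, y, z normalised to -1 to 1, where 1 is 40 cm, then the turn about the tool's z normalised to -1 to 1, where 1 is pi rad. A call has 1 to 10 rows; each row is the pose to reach, as a shift and turn from the pose commanded when the call began, along the tool's axes at that moment, turning the shorter way round; what a row does not reach only later rows make up. A row lasts 1/10 s, in which the tool goes at most 50 mm and 8.59 degrees, less where a joint would pass 70% of its speed; a pose out of reach is approached as far as the arm can. A call with a number of a shift or a turn outside -1 to 1 is refused whole. A call with a gripper value outside its range is refused whole. The fingers move at their own pace and stop on an object; the grip force is fixed at half the most. Time passes only in rows, so rows that repeat a pose let the fingers close. It gives the time, the measured TCP pose, the force, the opening and the grip force at its end, in the units of the state.
- get_obs(): the state, without advancing time (a new reading comes with each control period).
- camera(name): name is "scene" or "top"; returns a dict with "image" (400x640x3 uint8, red, green, blue), "range_z" (400x640 float32, m along the optical axis (not along the pixel's ray), 0 where there is no reading), "intrinsics" (3x3 intrinsics, pixels), "k1" (the pictures are not rectified: a ray, as slopes to the right and down, at radius r is drawn at 1 + k1 r^2 times it, then the intrinsics apply), "rvec" (rotation vector, rad) and "tvec" (3), from world to camera coordinates, as OpenCV has them. Camera axes: x right, y down, z forward; pixel columns grow to the right and rows downward; lengths in m; the calibration is good to about 2 mm. A picture is of the moment at which its call begins.
- hand_in(): hands the job in; it is judged then, once.
Trained networks look in a picture, given as the dict that the camera call returned (one of the last four; its "shot" number tells which), for a name from the list of things; names that differ only in an ending like _2 or _b are one class to them, and where a whole thing is asked for, a point or a joint stands for the part that bears it (a point fixed in the world has none). Each returns a list of dicts, best first, with "conf" (0 to 1); they miss things now and then, are a little off and sometimes report something else, mostly with a low value. They report only what shows in the picture. A call takes as long as a camera call. They do not tell look-alikes from the thing itself.
- search_frame(picture, label): "rect" ([centre column, centre row, width, height] in pixels, round what is visible of it).
- masks_of(picture, label): "mask" (400x640 bool, what is visible of it) and "rect" ([centre column, centre row, width, height] in pixels, round what is visible of it).
The state is a dict: "time_s": time; "q": joint angles; "dq": joint speeds; "joint_efforts": joint torques, N m; "eef_pos": TCP position; "eef_rot": TCP orientation; "wrist_force": force on the tool from outside, world axes, zero at the start; "torque": the same for the moment, N m; "opening": opening from 0.0 (shut) to 1.0 (fully open); "grasp_force": force on a finger pad.
Only numpy, scipy, OpenCV 4.12 (cv2) and the standard library are available. Lean on these libraries where they do the work, as an engineer would, in place of code of your own. Each camera call takes 0.05 s, during which the arm holds its last target. There are 200 camera calls.

## Working session

There is one attempt and no reset: what is moved stays moved. The work goes in short steps, Python scripts to look and compute and a tool call to move; the robot and the scene stay as the last step left them, time stands still between calls to the robot, and variables do not carry over. Pictures are saved under pics/ and viewed, at most 10 in all, crops included, and the job is handed in when it is done.

Besides the shell and the picture viewer there is one more tool, called by a JSON object that holds its "name" and its "arguments". play_rows: Moves the arm, as the interface text tells. Its arguments: {"type":"object","properties":{"plan":{"type":"array","items":{"type":"array"}}},"required":["plan"]}

```bash
mkdir -p pics; ls
python3 - <<'E'
from bench import *
import cv2,numpy as np
for n in("scene","top"):
    c=camera(n); cv2.imwrite(f"pics/{n}0.png",c["image"][:,:,::-1])
    R=cv2.Rodrigues(np.array(c["rvec"],float))[0]
    print(n,c["intrinsics"],c["k1"],(-R.T@np.array(c["tvec"])).round(3))
    for l in("mill","collar","collar_lever","bolt_left","bolt_right","jar_tall","jar_short","beaker"):
        print(l,[(round(d["conf"],2),np.round(d["rect"]).tolist()) for d in search_frame(c,l)])
print(get_obs())
E
```

```text
pics
scene [[473.33550594   0.         317.56126434]
 [  0.         473.33550594 205.62212212]
 [  0.           0.           1.        ]] -0.09163485332837214 [ 1.078 -0.282  1.133]
mill [(0.68, [305.0, 282.0, 179.0, 162.0])]
collar [(0.73, [298.0, 235.0, 42.0, 18.0])]
collar_lever [(0.56, [299.0, 236.0, 42.0, 17.0])]
bolt_left [(0.57, [340.0, 221.0, 11.0, 20.0])]
bolt_right [(0.7, [244.0, 238.0, 13.0, 20.0]), (0.32, [339.0, 223.0, 12.0, 23.0])]
jar_tall [(0.69, [190.0, 272.0, 31.0, 37.0])]
jar_short [(0.64, [423.0, 187.0, 24.0, 33.0]), (0.61, [388.0, 212.0, 26.0, 33.0])]
beaker [(0.96, [180.0, 222.0, 26.0, 36.0])]
top [[479.61015957   0.         324.97077105]
 [  0.         479.61015957 200.95394008]
 [  0.           0.           1.        ]] -0.05506220227037255 [0.382 0.006 1.16 ]
mill [(0.55, [395.0, 152.0, 204.0, 201.0])]
collar [(0.83, [378.0, 175.0, 34.0, 34.0])]
collar_lever [(0.71, [380.0, 172.0, 37.0, 34.0])]
bolt_left []
bolt_right [(0.49, [439.0, 196.0, 11.0, 22.0])]
jar_tall [(0.91, [487.0, 216.0, 43.0, 30.0])]
jar_short [(0.85, [210.0, 192.0, 30.0, 37.0]), (0.72, [435.0, 196.0, 17.0, 20.0]), (0.69, [262.0, 183.0, 33.0, 32.0])]
beaker [(0.74, [482.0, 279.0, 36.0, 28.0])]
{'time_s': 0.9, 'q': array([-1.33130516e+00,  1.80769435e-01,  1.60698295e+00,  3.10773087e-05,
        1.35381566e+00, -2.06308466e-01]), 'dq': array([ 5.54437756e-05,  8.01345451e-04, -5.81799463e-04, -5.67579849e-04,
        1.45516087e-04,  6.51924677e-04]), 'joint_efforts': array([ 1.16564093e-03, -4.44843042e+01, -3.51676691e+01, -1.45383920e-04,
        7.14643520e-04,  1.77873153e-05]), 'eef_pos': array([ 0.2479539 , -0.5188153 ,  0.23131391]), 'eef_rot': array([1.20547694e-05, 9.75261261e-01, 2.21055362e-01, 1.53764557e-05]), 'wrist_force': array([ 0.3578476 ,  0.30639405, -0.33631177]), 'torque': array([ 0.01944024, -0.00142631, -0.00454665]), 'grasp_force': 0.0, 'opening': 0.9958514148230262}
```

View pics/top0.png

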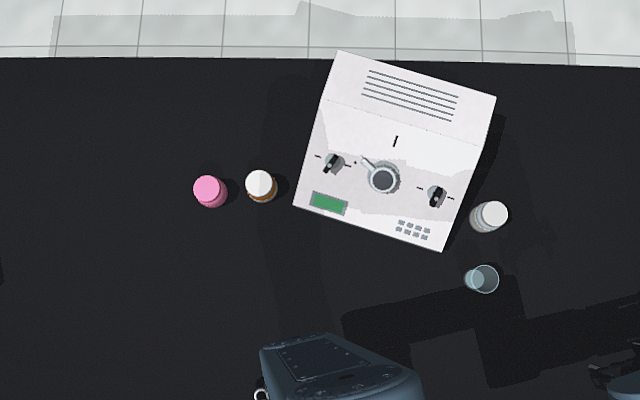

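Run:
```python
import cv2
i=cv2.imread("pics/top0.png")[120:250,280:480]
cv2.imwrite("pics/crop0.png",cv2.resize(i,None,fx=4,fy=4,interpolation=cv2.INTER_CUBIC))
```

```text
(no output)
```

View pics/crop0.png

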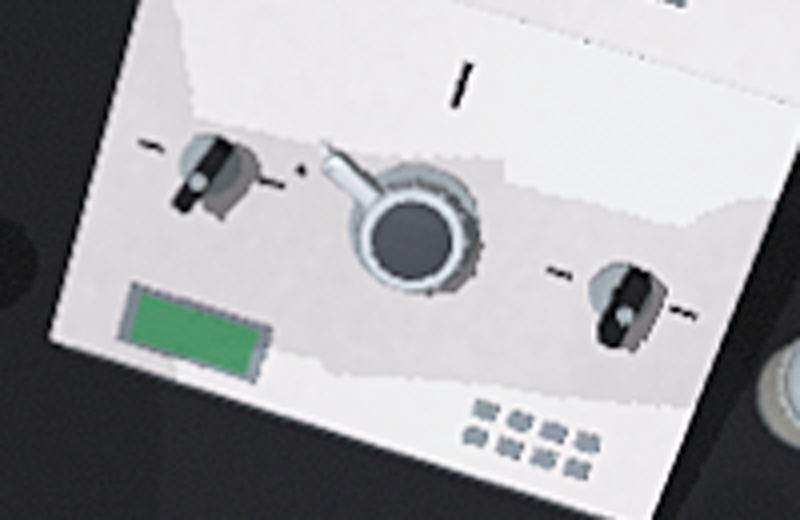

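The top view shows the mill yawed about -17°. Pixels that matter:
- Collar (382,179), with the lever tip near (362,157).
- Locked mark (395,141), and the open dot at (355,163).
- Left wing bolt (331,165) and right wing bolt (436,198).
- Amber jar (261,185), clear jar (489,216) and beaker (482,279).

The look-alikes are the pink jar at (209,191), plus the wrong jar_short detection at (435,196), which is really the right bolt. Next I'll fit the mill pose.

```bash
cat > h.py <<'E'
import numpy as np,cv2
from scipy.optimize import least_squares
from scipy.spatial.transform import Rotation as Ro
def proj(c,P):
    P=np.atleast_2d(P).astype(float)
    return cv2.projectPoints(P,np.array(c["rvec"],float),np.array(c["tvec"],float),c["intrinsics"],np.array([c["k1"],0,0,0,0.]))[0][:,0]
s,co=np.sin(np.radians(28)),np.cos(np.radians(28))
UP=np.array([co,0,s]);N=np.array([-s,0,co]);Y=np.array([0,1,0.]);C0=np.array([-.025,0,.125])
def pan(u,l,n): return C0+u*UP+l*Y+n*N   # up-slope, left, out (mill frame)
def W(m,P):
    a=m[2];R=np.array([[np.cos(a),-np.sin(a),0],[np.sin(a),np.cos(a),0],[0,0,1]])
    return np.atleast_2d(P)@R.T+[m[0],m[1],0]
def lever(q,r=.052,n=.020,t=0):   # t: offset to clockwise side
    a=np.radians(80)-q            # anticlockwise of up-slope
    return pan(r*np.cos(a)+t*np.sin(a),r*np.sin(a)-t*np.cos(a),n)
def wing(q,side,r,n=.032,t=0):    # side +1 left; clockwise offset t
    a=-np.radians(7)-q
    return pan(r*np.cos(a)+t*np.sin(a),side*.118+r*np.sin(a)-t*np.cos(a),n)
E
python3 - <<'E'
from h import *
from bench import *
c=camera("top")
f=lambda u,v:(280+u/4-.375,120+v/4-.375)
feat=[(pan(.083,0,0),f(462,85)),(pan(0,0,.034),f(411,234)),(pan(0,.118,.045),f(199,182)),(pan(0,-.118,.045),f(625,316)),
 ([.1725,.18,.186],(337.5,51)),([.1725,-.18,.186],(496,97)),([.09,.18,.186],(322,99)),([.09,-.18,.186],(481,146)),
 (pan(0,.118+.04,0),None)]
P=np.array([a for a,b in feat if b]);I=np.array([b for a,b in feat if b])
r=least_squares(lambda m:(proj(c,W(m,P))-I).ravel(),[.45,-.1,-.3],loss="soft_l1",x_scale=[.1,.1,.1])
print(r.x,np.degrees(r.x[2]));m=r.x;print((proj(c,W(m,P))-I).round(1).tolist())
# depth check: back-project panel
p=proj(c,W(m,[pan(.04,.05,0),pan(-.05,.06,0),pan(-.02,-.06,0),pan(.06,-.1,0),[.13,0,.186]]))
z=c["range_z"];R=cv2.Rodrigues(np.array(c["rvec"],float))[0]
for q,pw in zip(p,W(m,[pan(.04,.05,0),pan(-.05,.06,0),pan(-.02,-.06,0),pan(.06,-.1,0),[.13,0,.186]])):
    u,v=q.round().astype(int);d=np.median(z[v-1:v+2,u-1:u+2]);print("range",d,"model",(R@pw+np.array(c["tvec"]))[2].round(4))
np.save("m.npy",m)
# joint angles from tip pixels
qs=np.linspace(-.1,1.5,161)
tip=np.array(f(325,150));k=np.argmin([np.linalg.norm(proj(c,W(m,lever(q,.060,.020)))-tip) for q in qs]);print("collar",qs[k])
o=c["image"][:,:,::-1].copy();o=cv2.resize(o[120:250,280:480],None,fx=4,fy=4,interpolation=cv2.INTER_CUBIC)
dr=lambda P,col:[cv2.circle(o,(int((x-280+.375)*4),int((y-120+.375)*4)),2,col,-1) for x,y in proj(c,W(m,P))]
dr([lever(qs[k],.062,.027,t) for t in(-.006,.006)]+[lever(qs[k],.03,.027,t) for t in(-.006,.006)],(0,0,255))
for sd in(1,-1):
    # darkest-wing fit on top face
    g=c["image"].astype(float).mean(2)
    best=min(qs[:100],key=lambda q:np.mean([cv2.remap(g,np.float32([[x]]),np.float32([[y]]),1)[0,0] for x,y in proj(c,W(m,[wing(q,sd,r_,n_,t) for r_ in(-.019,-.014,-.009,.009,.014,.019) for n_ in(.044,.03) for t in(-.004,0,.004)]))]))
    print("bolt",sd,best);dr([wing(best,sd,r_,.044,t) for r_ in(-.021,.021) for t in(-.006,.006)],(0,0,255))
    dr([pan(0,sd*.118,0)],(255,0,0))
dr(P[:4],(0,200,0));cv2.imwrite("pics/ov.png",o)
for n,p in(("collar",pan(0,0,.022)),("lever",lever(qs[k])),("lock",pan(.083,0,0)),("bl",pan(0,.118,.032)),("br",pan(0,-.118,.032))):print(n,W(m,p).round(4))
E
```

```text
[ 0.63520009 -0.10452912 -0.29972322] -17.17287537740943
[[0.4, -0.6], [0.2, 1.6], [0.1, -1.3], [-0.1, -0.1], [-3.1, 8.9], [-1.3, 13.0], [0.2, -5.0], [3.5, -0.5]]
range 1.044977 model 1.0459
range 1.0758054 model 1.0765
range 1.0584592 model 1.0581
range 1.0296049 model 1.0287
range 1.0185409 model 1.0185
collar 0.28
bolt 1 0.19999999999999998
bolt -1 -0.04000000000000001
collar [[ 0.6014 -0.0941  0.1444]]
lever [[ 0.6354 -0.0557  0.1534]]
lock [[ 0.6813 -0.1188  0.164 ]]
bl [[0.6318 0.02   0.1533]]
br [[ 0.5621 -0.2055  0.1533]]
```

View pics/ov.png

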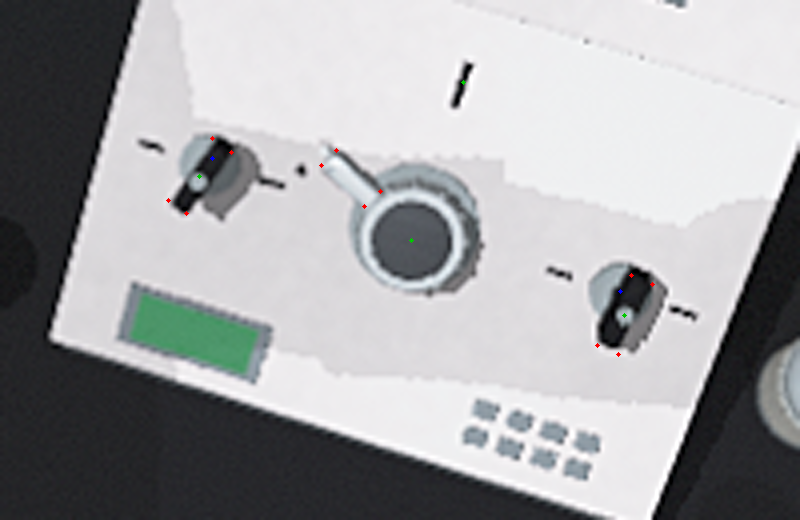

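The overlay fits the right bolt, but the collar and left bolt are about 1.5 px off because of the body corners, whose shape I assumed. I'll refit using the panel features only.

```bash
cat >> h.py <<'E'
def row(o,p,yaw=None):
    "numbers for a move to world TCP p with tool-x yaw (deg)"
    w,x,y,z=o["eef_rot"];R=Ro.from_quat([x,y,z,w]).as_matrix()
    d=R.T@(np.asarray(p)-o["eef_pos"])/.4
    cur=np.degrees(np.arctan2(R[1,0],R[0,0]));t=0 if yaw is None else -((yaw-cur+180)%360-180)/180
    return d.round(3).tolist(),round(t,3),"yaw",cur.round(1)
E
python3 - <<'E'
from h import *
from bench import *
c=camera("top")
f=lambda u,v:(280+u/4-.375,120+v/4-.375)
feat=[(pan(.083,0,0),f(462,85)),(pan(0,0,.034),f(411,234)),(pan(0,.118,.045),f(199,182)),(pan(0,-.118,.045),f(625,316)),
 (pan(0,.118,0),f(211,165)),(pan(0,-.118,0),f(621,292))]
P=np.array([a for a,b in feat]);I=np.array([b for a,b in feat])
r=least_squares(lambda m:(proj(c,W(m,P))-I).ravel(),[.63,-.1,-.3],x_scale=[.1,.1,.1])
m=r.x;np.save("m.npy",m);print(m,np.degrees(m[2]));print((proj(c,W(m,P))-I).round(2).tolist())
qs=np.linspace(-.1,1.5,161)
tip=np.array(f(328,152));k=np.argmin([np.linalg.norm(proj(c,W(m,lever(q,.060,.024)))-tip) for q in qs]);print("collar",qs[k])
g=c["image"].astype(float).mean(2)
for sd in(1,-1):
    cost=[np.mean([cv2.remap(g,np.float32([[x]]),np.float32([[y]]),1)[0,0] for x,y in proj(c,W(m,[wing(q,sd,r_,n_,t) for r_ in(-.019,-.014,-.009,.009,.014,.019) for n_ in(.044,) for t in(-.004,0,.004)]))]) for q in qs[:100]]
    print("bolt",sd,qs[np.argmin(cost)],min(cost))
for n,p in(("collar",pan(0,0,.022)),("lever",lever(qs[k])),("bl",pan(0,.118,.032)),("br",pan(0,-.118,.032))):print(n,W(m,p).round(4))
E
```

```text
[ 0.6345571  -0.10401369 -0.28799989] -16.501178228096673
[[-0.1, -0.37], [0.18, 1.97], [-0.16, -0.32], [0.13, -0.33], [-0.03, -0.66], [-0.02, -0.33]]
collar 0.31999999999999995
bolt 1 0.23 47.701931423611114
bolt -1 0.01999999999999999 42.21504267939815
collar [[ 0.6007 -0.094   0.1444]]
lever [[ 0.6355 -0.0566  0.1542]]
bl [[0.6297 0.0205 0.1533]]
br [[ 0.5627 -0.2058  0.1533]]
```

```bash
cat >> h.py <<'E'
m=np.load("m.npy")
def yawdir(a): # tool yaw whose -x face looks along the clockwise direction at anticlockwise angle a
    return (np.degrees(np.arctan2(-np.cos(a),np.sin(a)*co)+m[2])+180)%360
def panz(w):
    a=-m[2];d=np.asarray(w)[:2]-m[:2];mx=np.cos(a)*d[0]-np.sin(a)*d[1];return .125+(mx+.025)*s/co
def pushcol(q,off,r=.05,clr=.015):
    w=W(m,lever(q,r,.024,-off))[0];w[2]=panz(w)+clr;return w,yawdir(np.radians(80)-q)
E
python3 - <<'E'
from h import *
from bench import *
o=get_obs();print(o["time_s"])
w,y=pushcol(.32,.032);print(w,y,row(o,w,y)); w2=w.copy();w2[2]=.26;print(row(o,w2,y))
E
```

```text
1.0
[ 0.61284298 -0.03584096  0.13192692] 132.08599540161674 ([1.344, -0.696, 0.248], np.float64(-0.592), 'yaw', np.float64(25.5))
([1.344, -0.696, -0.072], np.float64(-0.592), 'yaw', np.float64(25.5))
```

{"name": "play_rows", "arguments": {"plan": [[0,[0,0,-0.07],0],[0,[0.15,-0.08,-0.07],-0.04],[0,[0.25,-0.13,-0.07],-0.08],[0,[0.35,-0.18,-0.07],-0.12],[0,[0.45,-0.23,-0.07],-0.16],[0,[0.55,-0.28,-0.07],-0.2],[0,[0.65,-0.34,-0.07],-0.24],[0,[0.75,-0.39,-0.07],-0.28],[0,[0.85,-0.44,-0.07],-0.32],[0,[0.85,-0.44,-0.07],-0.36]]}}

```text
time_s: 2.0
eef_pos: [0.4813, -0.209, 0.2595]
eef_rot: [0.0, 0.701, 0.713, 0.001]
wrist_force: [-0.2, -0.4, -0.1]
opening: -0.0
grasp_force: 0.0
```

```bash
cat > nxt.py <<'E'
from h import *
from bench import *
import sys
o=get_obs();print(o["time_s"],o["eef_pos"].round(4),o["wrist_force"].round(1),o["opening"])
E
python3 - <<'E'
from nxt import *
w,y=pushcol(.32,.032);w2=w.copy();w2[2]=.26;print(row(o,w2,y))
E
```

```text
2.0 [ 0.4813 -0.209   0.2595] [-0.2 -0.4 -0.1] -0.00041327658831900974
([0.427, 0.336, -0.0], np.float64(-0.228), 'yaw', np.float64(91.0))
```

{"name": "play_rows", "arguments": {"plan": [[0,[0.1,0.08,0],-0.05],[0,[0.2,0.16,0],-0.09],[0,[0.3,0.24,0],-0.14],[0,[0.4,0.31,0],-0.18],[0,[0.427,0.336,0],-0.228],[0,[0.427,0.336,0],-0.228],[0,[0.427,0.336,0.1],-0.228],[0,[0.427,0.336,0.1],-0.228]]}}

```text
time_s: 2.8
eef_pos: [0.6086, -0.0418, 0.2141]
eef_rot: [-0.005, 0.413, 0.911, -0.001]
wrist_force: [-1.0, 0.3, -1.1]
opening: 0.004
grasp_force: 0.0
```

Run:
```python
from nxt import *
w,y=pushcol(.32,.032);print(w,row(o,w,y))
for q,off in((.32,.018),(.5,.018),(.65,.018),(.8,.018),(.95,.018),(1.1,.018),(1.25,.018),(1.38,.018)):
    # rows after descent: axes at yaw y
    w2,y2=pushcol(q,off);o2=dict(o);o2["eef_pos"]=w
    print(q,row(o2,w2,y2)[:2])
```

```text
2.8 [ 0.6086 -0.0418  0.2141] [-1.   0.3 -1.1] 0.0035100038659874396
[ 0.61284298 -0.03584096  0.13192692] ([0.003, 0.019, 0.205], np.float64(-0.005), 'yaw', np.float64(131.2))
0.32 ([-0.032, 0.0, -0.015], np.float64(-0.005))
0.5 ([-0.052, 0.007, -0.026], np.float64(0.055))
0.65 ([-0.07, 0.008, -0.035], np.float64(0.103))
0.8 ([-0.088, 0.008, -0.043], np.float64(0.149))
0.95 ([-0.106, 0.004, -0.05], np.float64(0.193))
1.1 ([-0.124, -0.003, -0.056], np.float64(0.237))
1.25 ([-0.141, -0.012, -0.061], np.float64(0.279))
1.38 ([-0.154, -0.022, -0.065], np.float64(0.316))
```

{"name": "play_rows", "arguments": {"plan": [[0,[0,0,0.1],0],[0,[0,0,0.1],0],[0,[0,0,0.1],0],[0,[0,0,0.1],0]]}}

```text
time_s: 3.2
eef_pos: [0.6132, -0.0426, 0.1817]
eef_rot: [0.001, 0.412, 0.911, 0.0]
wrist_force: [-0.4, 0.2, 0.5]
opening: 0.001
grasp_force: 0.0
```

Run:
```python
from nxt import *
w,y=pushcol(.32,.032);print(w,row(o,w,y))
```

```text
3.2 [ 0.6132 -0.0426  0.1817] [-0.4  0.2  0.5] 0.0010544194617151915
[ 0.61284298 -0.03584096  0.13192692] ([0.014, 0.01, 0.125], np.float64(-0.004), 'yaw', np.float64(131.3))
```

{"name": "play_rows", "arguments": {"plan": [[0,[0.014,0.01,0],0],[0,[0.014,0.01,0.06],0],[0,[0.014,0.01,0.125],0],[0,[0.014,0.01,0.125],0],[0,[0.014,0.01,0.125],0]]}}

```text
time_s: 3.7
eef_pos: [0.6117, -0.0347, 0.1302]
eef_rot: [0.0, 0.412, 0.911, 0.0]
wrist_force: [0.0, -0.2, -0.2]
opening: -0.002
grasp_force: 0.0
```

Run:
```python
from nxt import *
for q in(.32,.5,.65,.8,.95,1.1,1.25,1.38): print(q,row(o,*pushcol(q,.018))[:2])
```

```text
3.7 [ 0.6117 -0.0347  0.1302] [ 0.  -0.2 -0.2] -0.0024178368917249036
0.32 ([-0.036, 0.001, -0.019], np.float64(-0.004))
0.5 ([-0.056, 0.007, -0.03], np.float64(0.056))
0.65 ([-0.074, 0.009, -0.038], np.float64(0.104))
0.8 ([-0.092, 0.008, -0.046], np.float64(0.15))
0.95 ([-0.11, 0.004, -0.053], np.float64(0.194))
1.1 ([-0.128, -0.003, -0.059], np.float64(0.238))
1.25 ([-0.145, -0.012, -0.064], np.float64(0.28))
1.38 ([-0.159, -0.022, -0.068], np.float64(0.317))
```

{"name": "play_rows", "arguments": {"plan": [[0,[-0.036,0.001,-0.019],0],[0,[-0.046,0.004,-0.025],0.03],[0,[-0.056,0.007,-0.03],0.056],[0,[-0.065,0.008,-0.034],0.08],[0,[-0.074,0.009,-0.038],0.104],[0,[-0.083,0.009,-0.042],0.127],[0,[-0.092,0.008,-0.046],0.15],[0,[-0.101,0.006,-0.05],0.172],[0,[-0.11,0.004,-0.053],0.194],[0,[-0.11,0.004,-0.053],0.194]]}}

```text
time_s: 4.7
eef_pos: [0.6429, -0.0671, 0.1529]
eef_rot: [0.001, 0.666, 0.746, 0.001]
wrist_force: [-0.8, 0.9, 0.2]
opening: -0.0
grasp_force: 0.3
```

Run:
```python
from nxt import *
c=camera("top");i=c["image"][120:250,280:480,::-1]
cv2.imwrite("pics/c1.png",cv2.resize(i,None,fx=4,fy=4,interpolation=cv2.INTER_CUBIC))
for q in(.95,1.1,1.25,1.38): print(q,row(o,*pushcol(q,.018))[:2])
```

```text
4.7 [ 0.6429 -0.0671  0.1529] [-0.8  0.9  0.2] -0.0002061043665240446
0.95 ([0.001, -0.002, 0.003], np.float64(0.0))
1.1 ([-0.017, 0.003, -0.003], np.float64(0.044))
1.25 ([-0.036, 0.005, -0.008], np.float64(0.086))
1.38 ([-0.053, 0.005, -0.011], np.float64(0.123))
```

View pics/c1.png

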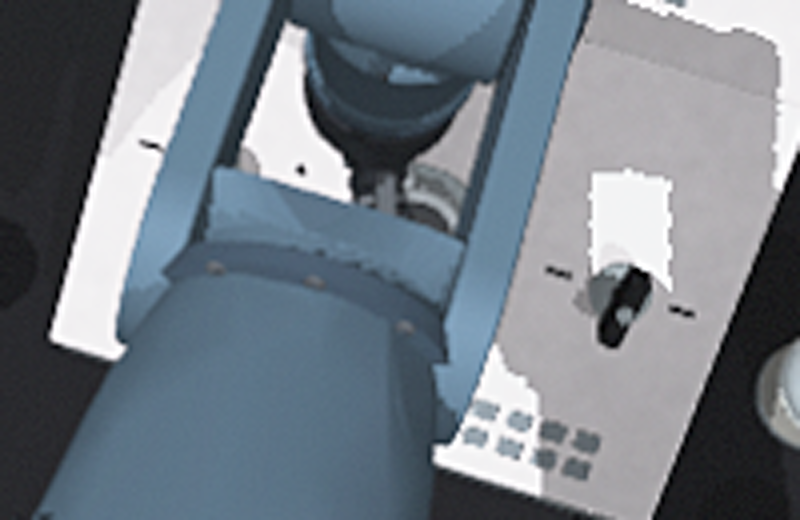

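The arm hides the collar here, and the old lever position at (342,171 in the crop) is empty. The 1.2 N contact force suggests the lever is moving, so I'll carry on to about 1.38 and then check with the scene camera.

{"name": "play_rows", "arguments": {"plan": [[0,[-0.008,0.001,0.0],0.022],[0,[-0.017,0.003,-0.003],0.044],[0,[-0.026,0.004,-0.005],0.065],[0,[-0.036,0.005,-0.008],0.086],[0,[-0.045,0.005,-0.009],0.105],[0,[-0.053,0.005,-0.011],0.123],[0,[-0.053,0.005,-0.011],0.123],[0,[-0.053,0.005,-0.011],0.123]]}}

```text
time_s: 5.55
eef_pos: [0.6466, -0.0878, 0.1558]
eef_rot: [0.001, 0.796, 0.605, 0.0]
wrist_force: [0.0, -0.1, -0.3]
opening: 0.004
grasp_force: 0.2
```

Run:
```python
from nxt import *
c=camera("scene");p=proj(c,W(m,[pan(0,0,.022),pan(.083,0,0),lever(1.4,.062,.027)]));print(p.round(1).tolist())
x,y=p[0].astype(int);i=c["image"][y-45:y+45,x-75:x+75,::-1]
cv2.imwrite("pics/s1.png",cv2.resize(i,None,fx=5,fy=5,interpolation=cv2.INTER_CUBIC))
print(x,y,[((d["rect"]),d["conf"]) for d in search_frame(c,"collar_lever")])
print(row(o,*pushcol(1.38,.018)))
```

```text
5.55 [ 0.6466 -0.0878  0.1558] [ 0.  -0.1 -0.3] 0.00393828458753516
[[292.4, 230.6], [298.0, 259.4], [295.4, 244.2]]
292 230 [([292.0, 240.8, 22.7, 23.8], 0.48)]
([-0.0, 0.002, -0.004], np.float64(0.001), 'yaw', np.float64(74.5))
```

View pics/s1.png

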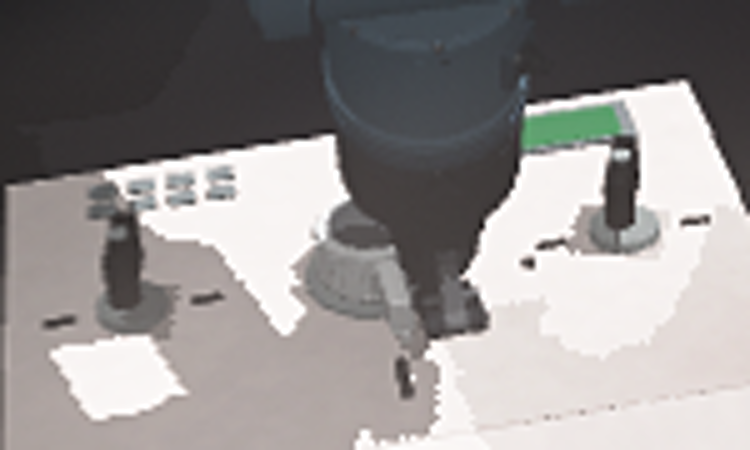

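The scene crop shows the lever nearly at the mark. Its tip is at crop (410,335), and the mark is at crop (404,378). I'll estimate the angle numerically.

Run:
```python
from nxt import *
c=camera("scene")
P=lambda p:((proj(c,W(m,p))-[217,185]+.5)*5-.5).round(0).tolist()
for q in(1.15,1.25,1.35,1.4): print(q,P([lever(q,.035,.027,.0),lever(q,.062,.027,-.006),lever(q,.062,.027,.006),lever(q,.062,.007,-.006),lever(q,.062,.007,.006)]))
print(P([pan(0,0,.034),pan(.083,0,0),pan(.083+.013,0,0),pan(0,.118,.044),pan(0,-.118,.044)]))
```

```text
5.65 [ 0.6464 -0.0878  0.1554] [0.5 0.6 0.1] -0.00018886959560047574
1.15 [[405.0, 259.0], [440.0, 286.0], [415.0, 294.0], [444.0, 322.0], [419.0, 330.0]]
1.25 [[398.0, 261.0], [427.0, 291.0], [402.0, 297.0], [431.0, 326.0], [406.0, 333.0]]
1.35 [[391.0, 263.0], [414.0, 294.0], [388.0, 299.0], [418.0, 330.0], [392.0, 335.0]]
1.4 [[387.0, 264.0], [407.0, 296.0], [381.0, 300.0], [412.0, 332.0], [385.0, 336.0]]
[[376.0, 209.0], [407.0, 374.0], [411.0, 392.0], [623.0, 152.0], [121.0, 231.0]]
```

Run:
```python
from nxt import *
for q in(1.42,1.46,1.5): print(q,row(o,*pushcol(q,.018))[:2])
```

```text
5.7 [ 0.6463 -0.0877  0.1553] [-0.   0.7 -0.1] -0.00038332644850960106
1.42 ([-0.005, 0.004, -0.006], np.float64(0.012))
1.46 ([-0.011, 0.005, -0.007], np.float64(0.023))
1.5 ([-0.016, 0.006, -0.007], np.float64(0.034))
```

{"name": "play_rows", "arguments": {"plan": [[0,[-0.005,0.004,-0.006],0.012],[0,[-0.011,0.005,-0.006],0.023],[0,[-0.011,0.005,-0.006],0.023],[0,[-0.011,0.005,-0.006],0.023]]}}

```text
time_s: 6.1
eef_pos: [0.6469, -0.0924, 0.1574]
eef_rot: [0.0, 0.818, 0.575, -0.0]
wrist_force: [-0.1, 0.8, 0.6]
opening: -0.004
grasp_force: 0.5
```

Run:
```python
from nxt import *
c=camera("scene")
x,y=292,235;i=c["image"][y-30:y+40,x-35:x+45,::-1]
cv2.imwrite("pics/s2.png",cv2.resize(i,None,fx=8,fy=8,interpolation=cv2.INTER_CUBIC))
P=lambda p:((proj(c,W(m,p))-[257,205]+.5)*8-.5).round(0).tolist()
for q in(1.25,1.35,1.4): print(q,P([lever(q,.035,.027,.0),lever(q,.062,.027,-.006),lever(q,.062,.027,.006),lever(q,.062,.007,-.006),lever(q,.062,.007,.006)]))
print(P([pan(0,0,.034),pan(.070,0,0),pan(.083,0,0),pan(.083+.013,0,0)]))
```

```text
6.1 [ 0.6469 -0.0924  0.1574] [-0.1  0.8  0.6] -0.003959554039931402
1.25 [[317.0, 259.0], [364.0, 306.0], [323.0, 316.0], [371.0, 362.0], [330.0, 373.0]]
1.35 [[305.0, 261.0], [343.0, 311.0], [301.0, 319.0], [350.0, 368.0], [308.0, 376.0]]
1.4 [[299.0, 262.0], [332.0, 314.0], [290.0, 321.0], [339.0, 371.0], [297.0, 378.0]]
[[283.0, 174.0], [325.0, 411.0], [331.0, 439.0], [337.0, 467.0]]
```

View pics/s2.png

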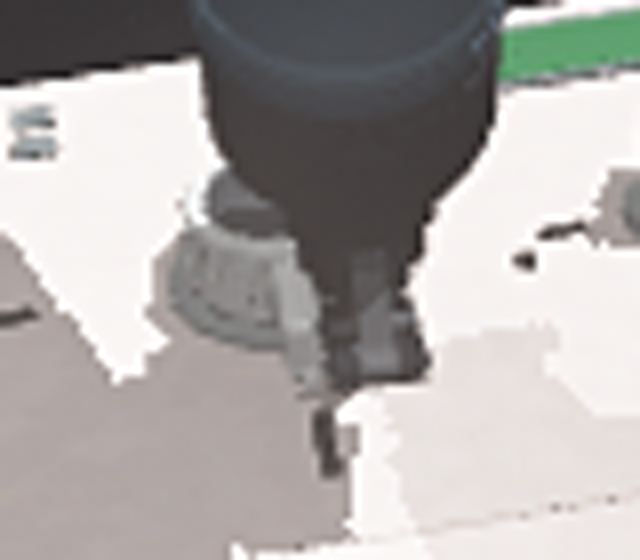

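The lever is now close to the mark: its end is near (310,380) and the mark is at (327,440). I'll back off to the left and measure with the top camera.

{"name": "play_rows", "arguments": {"plan": [[0,[0.03,0,0],0],[0,[0.05,0,-0.1],0],[0,[0.1,0,-0.22],0],[0,[0.2,0,-0.25],0],[0,[0.3,0.1,-0.25],0],[0,[0.4,0.1,-0.25],0],[0,[0.5,0.1,-0.25],0],[0,[0.6,0.1,-0.25],0],[0,[0.6,0.1,-0.25],0],[0,[0.6,0.1,-0.25],0]]}}

```text
time_s: 7.15
eef_pos: [0.7657, 0.1215, 0.2565]
eef_rot: [-0.0, 0.817, 0.576, -0.0]
wrist_force: [-0.2, -0.7, 0.6]
opening: -0.003
grasp_force: 0.0
```

```bash
cat > meas.py <<'E'
from nxt import *
def crop(c,name,u0=280,v0=120,u1=480,v1=250,k=4):
    cv2.imwrite(name,cv2.resize(c["image"][v0:v1,u0:u1,::-1],None,fx=k,fy=k,interpolation=cv2.INTER_CUBIC))
E
python3 - <<'E'
from meas import *
c=camera("top");crop(c,"pics/t2.png",330,130,430,205,8)
P=lambda p:((proj(c,W(m,p))-[330,130]+.5)*8-.5).round(0).tolist()
for q in(1.25,1.35,1.4,1.45): print(q,P([lever(q,.035,.027,.0),lever(q,.062,.027,-.006),lever(q,.062,.027,.006)]))
print(P([pan(0,0,.034),pan(.070,0,0),pan(.083,0,0),pan(.083+.013,0,0)]))
E
```

```text
7.15 [0.7657 0.1215 0.2565] [-0.2 -0.7  0.6] -0.002660080457591037
1.25 [[446.0, 272.0], [440.0, 170.0], [485.0, 177.0]]
1.35 [[459.0, 275.0], [464.0, 172.0], [508.0, 184.0]]
1.4 [[466.0, 277.0], [476.0, 175.0], [519.0, 188.0]]
1.45 [[472.0, 279.0], [487.0, 177.0], [530.0, 193.0]]
[[424.0, 404.0], [509.0, 133.0], [524.0, 88.0], [539.0, 42.0]]
```

View pics/t2.png

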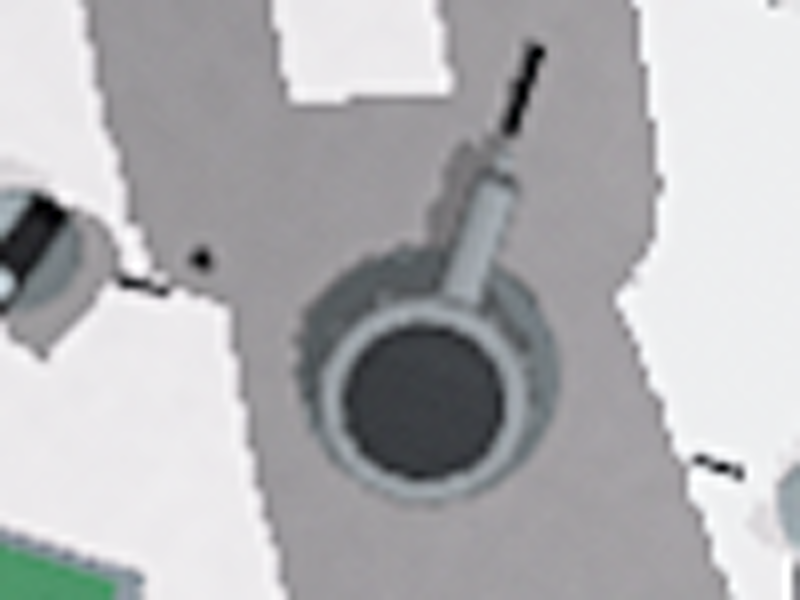

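The lever end is at (497,181), against a model value of (497.5,181.5) for 1.40. The collar is locked, so the left bolt is next.

```bash
cat >> h.py <<'E'
def pushbolt(q,side,off,r=-.020,clr=.022):
    w=W(m,wing(q,side,r,.038,off))[0];w[2]=panz(w)+clr;return w,yawdir(-np.radians(7)-q)
E
python3 - <<'E'
from nxt import *
w,y=pushbolt(.23,1,.034);h=w.copy();h[2]=.24
print(w,y,row(o,h,y),row(o,w,y))
E
```

```text
7.2 [0.7657 0.12   0.2568] [ 0.2 -0.3 -0.4] 0.0008118285789218545
[0.59407163 0.00495928 0.12319527] 55.52176185480974 ([-0.416, -0.306, 0.042], np.float64(0.082), 'yaw', np.float64(70.2)) ([-0.416, -0.306, 0.334], np.float64(0.082), 'yaw', np.float64(70.2))
```

{"name": "play_rows", "arguments": {"plan": [[0,[-0.1,-0.075,0],0.04],[0,[-0.2,-0.15,0],0.08],[0,[-0.3,-0.22,0],0.082],[0,[-0.416,-0.306,0.04],0.082],[0,[-0.416,-0.306,0.04],0.082],[0,[-0.416,-0.306,0.04],0.082],[0,[-0.416,-0.306,0.14],0.082],[0,[-0.416,-0.306,0.2],0.082],[0,[-0.416,-0.306,0.2],0.082],[0,[-0.416,-0.306,0.2],0.082]]}}

```text
time_s: 8.2
eef_pos: [0.5956, 0.0047, 0.1781]
eef_rot: [0.0, 0.885, 0.465, 0.0]
wrist_force: [0.3, -0.6, 0.1]
opening: 0.004
grasp_force: 0.0
```

Run:
```python
from nxt import *
w,y=pushbolt(.23,1,.034);print(w,row(o,w,y))
```

```text
8.2 [0.5956 0.0047 0.1781] [ 0.3 -0.6  0.1] 0.003509558385395151
[0.59407163 0.00495928 0.12319527] ([-0.002, -0.004, 0.137], np.float64(-0.001), 'yaw', np.float64(55.4))
```

{"name": "play_rows", "arguments": {"plan": [[0,[-0.002,-0.004,0.07],0],[0,[-0.002,-0.004,0.137],0],[0,[-0.002,-0.004,0.137],0],[0,[-0.002,-0.004,0.137],0]]}}

```text
time_s: 8.6
eef_pos: [0.5939, 0.0048, 0.1243]
eef_rot: [0.001, 0.885, 0.465, 0.001]
wrist_force: [0.4, -0.1, 0.5]
opening: 0.001
grasp_force: 0.0
```

Run:
```python
from nxt import *
for q in np.r_[.23:1.5:10j]: print(q.round(2),row(o,*pushbolt(q,1,.018))[:2])
```

```text
8.6 [0.5939 0.0048 0.1243] [ 0.4 -0.1  0.5] 0.0009911214312743406
0.23 ([0.04, 0.0, -0.004], np.float64(-0.0))
0.37 ([0.048, -0.005, -0.002], np.float64(0.041))
0.51 ([0.056, -0.009, -0.002], np.float64(0.083))
0.65 ([0.065, -0.013, -0.001], np.float64(0.127))
0.79 ([0.074, -0.015, -0.002], np.float64(0.172))
0.94 ([0.084, -0.015, -0.003], np.float64(0.219))
1.08 ([0.093, -0.015, -0.005], np.float64(0.267))
1.22 ([0.102, -0.014, -0.007], np.float64(0.317))
1.36 ([0.111, -0.011, -0.01], np.float64(0.367))
1.5 ([0.119, -0.007, -0.013], np.float64(0.418))
```

{"name": "play_rows", "arguments": {"plan": [[0,[0.04,0,-0.004],0],[0,[0.048,-0.005,-0.002],0.041],[0,[0.056,-0.009,-0.002],0.083],[0,[0.065,-0.013,-0.001],0.127],[0,[0.074,-0.015,-0.002],0.172],[0,[0.079,-0.015,-0.003],0.2],[0,[0.084,-0.015,-0.003],0.219],[0,[0.093,-0.015,-0.005],0.265],[0,[0.1,-0.014,-0.007],0.307],[0,[0.1,-0.014,-0.007],0.307]]}}

```text
time_s: 9.6
eef_pos: [0.6121, 0.0418, 0.1274]
eef_rot: [0.0, 1.0, 0.001, 0.001]
wrist_force: [-1.8, -0.2, 1.2]
opening: -0.0
grasp_force: 0.9
```

Run:
```python
from nxt import *
for q,f in((1.36,.018),(1.45,.018),(1.45,.015),(1.45,.012),(1.45,.009)): print(q,f,row(o,*pushbolt(q,1,f))[:2])
```

```text
9.6 [0.6121 0.0418 0.1274] [-1.8 -0.2  1.2] -0.00020171804295488778
1.36 0.018 ([0.009, -0.005, -0.002], np.float64(0.061))
1.45 0.018 ([0.013, -0.008, -0.004], np.float64(0.093))
1.45 0.015 ([0.02, -0.006, -0.008], np.float64(0.093))
1.45 0.012 ([0.026, -0.004, -0.011], np.float64(0.093))
1.45 0.009 ([0.032, -0.002, -0.015], np.float64(0.093))
```

{"name": "play_rows", "arguments": {"plan": [[0,[0.009,-0.005,-0.002],0.045],[0,[0.013,-0.008,-0.004],0.093],[0,[0.016,-0.007,-0.006],0.093],[0,[0.016,-0.007,-0.006],0.093],[0,[0.016,-0.007,-0.006],0.093]]}}

```text
time_s: 10.1
eef_pos: [0.616, 0.045, 0.128]
eef_rot: [-0.0, 0.99, -0.141, -0.001]
wrist_force: [-6.8, 1.9, 0.5]
opening: -0.0
grasp_force: 3.5
```

{"name": "play_rows", "arguments": {"plan": [[0,[0.004,0,-0.002],0],[0,[0.004,0,-0.002],0],[0,[0.004,0,-0.002],0]]}}

```text
time_s: 10.4
eef_pos: [0.6162, 0.045, 0.1281]
eef_rot: [-0.0, 0.99, -0.141, -0.003]
wrist_force: [-11.1, 3.1, 0.5]
opening: 0.002
grasp_force: 5.3
```

Force climbed to 11.5 N with no motion, so the left bolt is at its stop. I'll back off and go to the right bolt.

{"name": "play_rows", "arguments": {"plan": [[0,[-0.03,0,0],0],[0,[-0.06,0,-0.08],0],[0,[-0.06,0,-0.2],0],[0,[-0.06,0,-0.28],0],[0,[-0.06,0,-0.28],0],[0,[-0.06,0,-0.28],0],[0,[-0.06,0,-0.28],0]]}}

```text
time_s: 11.1
eef_pos: [0.5953, 0.0505, 0.2398]
eef_rot: [-0.0, 0.99, -0.143, -0.0]
wrist_force: [0.2, -0.4, -0.5]
opening: 0.002
grasp_force: 0.0
```

Run:
```python
from nxt import *
w,y=pushbolt(.02,-1,.034);h=w.copy();h[2]=.24
print(w,y,row(o,h,y),row(o,w,y))
```

```text
11.1 [0.5953 0.0505 0.2398] [ 0.2 -0.4 -0.5] 0.0017323006196625298
[ 0.5303713  -0.22836591  0.12595792] 66.29573906724593 ([0.042, 0.715, -0.001], np.float64(-0.46), 'yaw', np.float64(-16.5)) ([0.042, 0.715, 0.285], np.float64(-0.46), 'yaw', np.float64(-16.5))
```

{"name": "play_rows", "arguments": {"plan": [[0,[0,0.1,0],-0.045],[0,[0.01,0.2,0],-0.09],[0,[0.01,0.3,0],-0.135],[0,[0.02,0.4,0],-0.18],[0,[0.03,0.5,0],-0.225],[0,[0.042,0.6,0],-0.27],[0,[0.042,0.715,0],-0.32],[0,[0.042,0.715,0],-0.365],[0,[0.042,0.715,0],-0.41],[0,[0.042,0.715,0],-0.46]]}}

```text
time_s: 12.1
eef_pos: [0.5292, -0.2289, 0.2385]
eef_rot: [-0.002, 0.838, 0.546, -0.001]
wrist_force: [-0.0, -0.5, 0.4]
opening: 0.001
grasp_force: 0.0
```

{"name": "play_rows", "arguments": {"plan": [[0,[0,0,0.1],0],[0,[0,0,0.15],0],[0,[0,0,0.15],0],[0,[0,0,0.15],0]]}}

```text
time_s: 12.5
eef_pos: [0.5297, -0.2284, 0.1797]
eef_rot: [-0.001, 0.839, 0.544, -0.0]
wrist_force: [0.1, -0.3, -0.4]
opening: -0.002
grasp_force: 0.0
```

Run:
```python
from nxt import *
w,y=pushbolt(.02,-1,.034);print(row(o,w,y))
```

```text
12.5 [ 0.5297 -0.2284  0.1797] [ 0.1 -0.3 -0.4] -0.0020176305876912115
([0.001, 0.002, 0.134], np.float64(-0.002), 'yaw', np.float64(65.9))
```

{"name": "play_rows", "arguments": {"plan": [[0,[0,0,0.07],0],[0,[0.001,0.002,0.134],0],[0,[0.001,0.002,0.134],0],[0,[0.001,0.002,0.134],0]]}}

```text
time_s: 12.9
eef_pos: [0.5315, -0.229, 0.1281]
eef_rot: [0.0, 0.839, 0.543, 0.0]
wrist_force: [-0.1, 0.3, 1.5]
opening: 0.001
grasp_force: 0.0
```

Run:
```python
from nxt import *
for q in np.r_[.02:1.45:11j]: print(q.round(2),row(o,*pushbolt(q,-1,.018))[:2])
print(row(o,*pushbolt(1.45,-1,.016))[:2])
```

```text
12.9 [ 0.5315 -0.229   0.1281] [-0.1  0.3  1.5] 0.000843543537788828
0.02 ([0.04, -0.004, 0.003], np.float64(-0.003))
0.16 ([0.048, -0.009, 0.005], np.float64(0.038))
0.31 ([0.056, -0.013, 0.007], np.float64(0.079))
0.45 ([0.065, -0.016, 0.008], np.float64(0.122))
0.59 ([0.075, -0.018, 0.008], np.float64(0.165))
0.74 ([0.084, -0.019, 0.008], np.float64(0.211))
0.88 ([0.094, -0.019, 0.007], np.float64(0.257))
1.02 ([0.103, -0.017, 0.006], np.float64(0.306))
1.16 ([0.112, -0.015, 0.003], np.float64(0.356))
1.31 ([0.121, -0.011, 0.001], np.float64(0.406))
1.45 ([0.128, -0.006, -0.002], np.float64(0.458))
([0.129, -0.001, -0.005], np.float64(0.458))
```

{"name": "play_rows", "arguments": {"plan": [[0,[0.04,-0.004,0.003],0],[0,[0.048,-0.009,0.004],0.038],[0,[0.056,-0.013,0.004],0.079],[0,[0.065,-0.016,0.004],0.122],[0,[0.075,-0.018,0.004],0.165],[0,[0.084,-0.019,0.004],0.211],[0,[0.094,-0.019,0.004],0.257],[0,[0.103,-0.017,0.004],0.304],[0,[0.103,-0.017,0.004],0.306],[0,[0.103,-0.017,0.004],0.306]]}}

```text
time_s: 13.9
eef_pos: [0.5423, -0.188, 0.1266]
eef_rot: [0.0, 0.995, 0.096, 0.001]
wrist_force: [-1.5, -0.3, 1.2]
opening: -0.0
grasp_force: 0.8
```

Run:
```python
from nxt import *
for q,f in((1.16,.018),(1.31,.018),(1.45,.018),(1.45,.016)): print(q,f,row(o,*pushbolt(q,-1,f))[:2])
```

```text
13.9 [ 0.5423 -0.188   0.1266] [-1.5 -0.3  1.2] -0.00024102681716923024
1.16 0.018 ([0.006, -0.004, -0.0], np.float64(0.049))
1.31 0.018 ([0.015, -0.009, -0.003], np.float64(0.103))
1.45 0.018 ([0.023, -0.013, -0.006], np.float64(0.153))
1.45 0.016 ([0.027, -0.01, -0.009], np.float64(0.153))
```

{"name": "play_rows", "arguments": {"plan": [[0,[0.006,-0.004,0],0.047],[0,[0.014,-0.008,-0.003],0.094],[0,[0.023,-0.013,-0.006],0.14],[0,[0.025,-0.012,-0.008],0.153],[0,[0.025,-0.012,-0.008],0.153],[0,[0.025,-0.012,-0.008],0.153]]}}

```text
time_s: 14.5
eef_pos: [0.5488, -0.181, 0.1278]
eef_rot: [-0.0, 0.99, -0.144, -0.002]
wrist_force: [-7.0, 0.5, 0.3]
opening: 0.001
grasp_force: 3.4
```

{"name": "play_rows", "arguments": {"plan": [[0,[0.004,0,-0.002],0],[0,[0.004,0,-0.002],0],[0,[0.004,0,-0.002],0]]}}

```text
time_s: 14.8
eef_pos: [0.5491, -0.181, 0.1279]
eef_rot: [-0.001, 0.99, -0.144, -0.004]
wrist_force: [-11.2, -0.6, 0.3]
opening: 0.002
grasp_force: 5.3
```

The right bolt is at its stop too, with 11 N and no motion. I'll retreat clear of the mill and check.

{"name": "play_rows", "arguments": {"plan": [[0,[-0.03,0,0],0],[0,[-0.06,0,-0.1],0],[0,[-0.06,0,-0.22],0],[0,[-0.1,0.1,-0.3],0],[0,[-0.2,0.2,-0.3],0],[0,[-0.3,0.3,-0.3],0],[0,[-0.4,0.4,-0.3],0],[0,[-0.5,0.5,-0.3],0],[0,[-0.5,0.5,-0.3],0],[0,[-0.5,0.5,-0.3],0]]}}

```text
time_s: 15.8
eef_pos: [0.3007, -0.3176, 0.2501]
eef_rot: [0.001, 0.989, -0.147, 0.0]
wrist_force: [1.1, 0.1, 0.6]
opening: -0.002
grasp_force: 0.0
```

Run:
```python
from meas import *
c=camera("top");crop(c,"pics/t3.png",280,120,480,250,4)
P=lambda p:((proj(c,W(m,p))-[280,120]+.5)*4-.5).round(0).tolist()
for sd in(1,-1):print(P([wing(1.45,sd,r,.044) for r in(-.021,.021)]))
for l in("jar_tall","jar_short","beaker"):print(l,[(round(d["conf"],2),np.round(d["rect"]).tolist()) for d in search_frame(c,l)])
```

```text
15.8 [ 0.3007 -0.3176  0.2501] [1.1 0.1 0.6] -0.002424454602932319
[[161.0, 169.0], [236.0, 192.0]]
[[587.0, 302.0], [664.0, 326.0]]
jar_tall [(0.83, [488.0, 217.0, 39.0, 28.0]), (0.32, [438.0, 195.0, 19.0, 8.0])]
jar_short [(0.77, [212.0, 191.0, 30.0, 28.0]), (0.69, [264.0, 184.0, 29.0, 29.0]), (0.24, [437.0, 196.0, 22.0, 9.0])]
beaker [(0.76, [480.0, 280.0, 33.0, 29.0])]
```

View pics/t3.png

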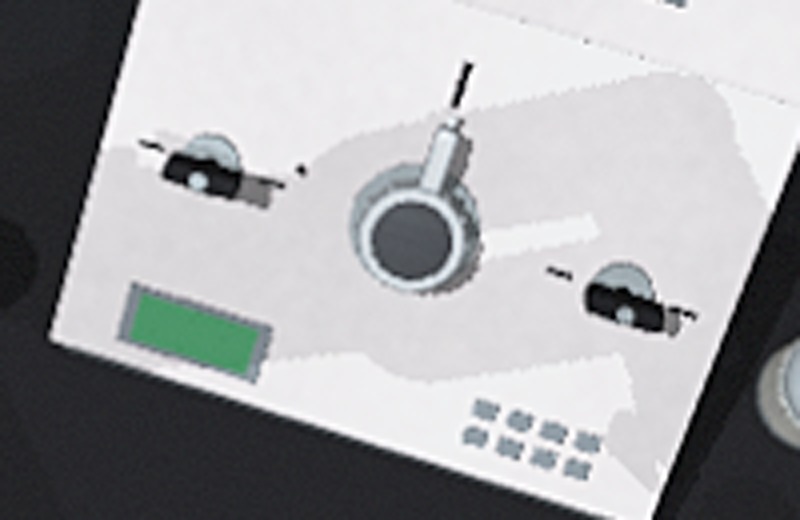

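Both wings, near (200,175) and (625,310), lie level in line with their ticks. The lever end at (450,130) is at the mark, and the jars and beaker have not moved.

```bash
python3 -c "
from bench import *
print(hand_in())"
```

```text
the job is handed in; nothing more can be done
None
```

The job is handed in: the collar lever is at the locked mark (about 1.40 rad measured), then both wing bolts were tightened to their end stops, with the jars and beaker untouched, in about 16 s of the allowed 61 s.

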